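# Hold the boxed desk timer on its self-test position

## Robot

A 6-joint arm with a two-finger parallel gripper is mounted at the origin on a cart in front of the work surface, level with it; the furniture and walls round the work are solid. World frame = base frame: x ahead of the robot, y to its left, z up, the work surface at z = 0. Lengths are in m, angles in rad, forces in N, time in s.
With the tool pointing down it reaches from about 0.35 to 0.925 m from the base axis. Payload 6.4 kg.
Tool frame: the origin (TCP) lies between the finger pads; the fingertips stand 25 mm ahead of it and the grasp point (between the pads) lies 6 mm ahead of it; z points along the fingers, y is the direction in which the jaws open and shut (so a half turn about z gives the same grasp; the last joint's range is limited). The gripper opens to 85 mm and grips with 20 to 120 N. Pads are 22 mm wide; open, the fingers measure 114 mm over their backs; the gripper's body (76 mm by 85 mm) begins 54 mm behind the grasp point. The pads swing forward as they close: fully open they stand 13 mm farther back than shut.
Start: joints at [-1.274, 0.245, 1.558, -0, 1.339, -0.174], TCP at [0.295, -0.579, 0.256] pointing down, gripper open.
Joint ranges: [-3.13, 3.13], [-1.02, 2.26], [0.13, 2.54], [-0.95, 4.09], [0.21, 2.88], [-2.74, 2.74]. Speed limits (rad/s): [2.57, 2.57, 3.14, 3.14, 3.14, 3.14].

## Interface

Orientations are given as a unit quaternion [x, y, z, w].
In Python, from bench import monitor, snapshot, get_calibration, finish_job, search_frame gives the robot as it stands.
- The arm moves only by the tool step_arm, never from a script. Its argument "motion" is a list of rows, each a list of 7 numbers: the shift along the world's x, y, z in cm, then the turn, a rotation vector about the world's x, y, z in degrees, then the finger opening in cm, from 0 to 8.54. A call has 1 to 20 rows; each row is the pose to reach, as a shift and turn from the pose commanded when the call began; what a row does not reach only later rows make up. A row lasts 1/12 s, in which the tool goes at most 41.7 mm and 7.16 degrees, less where a joint would pass 70% of its speed; a pose out of reach is approached as far as the arm can. A call with a gripper value outside its range is refused whole. The fingers move at their own pace and stop on an object; the grip force is fixed at half the most. Time passes only in rows, so rows that repeat a pose let the fingers close. It gives the time, the measured TCP pose, the force and the opening at its end, in the units of the state.
- monitor.observe(): the state, without advancing time (a new reading comes with each control period).
- snapshot(name): name is "scene" or "top" or "wrist"; returns the picture (420x560x3 uint8, red, green, blue); there is no depth.
- get_calibration(name): a dict with "fovy" (degrees; the focal length in pixels is half the picture's height over the tangent of half this angle, whatever the lens; pixels are square), "cx", "cy" (the principal point, pixels), "R" (3x3) and "t" (3): a world point X has camera coordinates R X + t. Camera axes: x right, y down, z forward; pixel columns grow to the right and rows downward; lengths in m; the calibration is good to about 2 mm. The wrist camera is an equidistant fisheye: a pixel r from the principal point sees the ray r / f radians off the axis. A picture is of the moment at which its call begins: read the wrist's pose just before it. get_calibration takes no time and is no camera call; for the wrist camera it gives the pose at the moment of the call.
- finish_job(): hands the job in, once; it reports no verdict.
Trained networks look in the newest picture that a camera, given by its name, has taken for a name from the list of things; names that differ only in an ending like _2 or _b are one class to them, and where a whole thing is asked for, a point or a joint stands for the part that bears it (a point fixed in the world has none). Each returns a list of dicts, best first, with "conf" (0 to 1); they miss things now and then, are a little off and sometimes report something else, mostly with a low value. They report only what shows in the picture. A call takes as long as a camera call. They do not tell look-alikes from the thing itself.
- search_frame(name, camera): "point" ([x, y, z] in m, in world coordinates, good to about 4 mm: the middle of the surface that is visible of it).
The state is a dict: "t": time; "joints": joint angles; "dq": joint speeds; "joint_torque": joint torques, N m; "tool_pos": TCP position; "tool_rot": TCP orientation; "wrist_force": force on the tool from outside, world axes, zero at the start; "ft_torque": the same for the moment, N m; "grip_width": opening from 0.0 (shut) to 1.0 (fully open).
Only numpy, scipy, OpenCV 4.12 (cv2) and the standard library are available. Lean on these libraries where they do the work, as an engineer would, in place of code of your own. Each camera call takes 0.05 s, during which the arm holds its last target.

## Task

The new desk timer is still in its opened carton: fold both long carton flaps outward, well past upright, so that the timer lies open. Then turn the timer's dial clockwise past its first two clicks to the third (the mark with three pips), and keep it there: the dial springs back when let go, so finish with the gripper still holding it on the third click. Leave the things around the carton where they stand.

Things in the scene. Friction and masses are not known exactly. Their poses are not given: they have to be found in the camera images.
- carton: open cardboard carton, fixed, 198 (x) x 178 (y) x 92 mm high, walls and floor 4 mm; origin at the centre of its underside. Short end flaps (-x, +x ends) already hang folded down outside, to 18 mm out. Two long flaps (192 x 55 x 3 mm) are hinged along x on the +y and -y rims (88 mm from the centre, 92 mm up) and stand ajar
- flap_left (a joint): long flap on the carton's +y rim: 0 = lying flat shut across the opening, 1.57 = upright, up to 2.8 rad = folded outward to the +y side. It starts ajar (0.75 to 1.15) and stays where it is left; a light push (about 1 N) moves it. Push its inner face up and outward along the arc of its edge: a level push on a low-lying edge may jam by friction
- flap_right (a joint): long flap on the carton's -y rim, the same mirrored: 0 = shut, 1.57 = upright, up to 2.8 rad = folded outward to the -y side; starts ajar (0.75 to 1.15)
- flap_left_edge (a point): middle of the left flap's free edge, 55 mm from its hinge
- flap_right_edge (a point): middle of the right flap's free edge, 55 mm from its hinge
- timer: desk timer fixed in the carton: white case 150 (x) x 124 (y) x 52 mm high, dark display window at its +x end; origin at the centre of its underside, 4 mm above the desk. Dial axis at x = -20 mm, y = 0. Marks on the case 40 mm from that axis: a stroke at home (toward +x), then clockwise from above one, two and three pips, 0.4 rad apart. Case to carton wall in y: 12 mm or more
- dial (a joint): angle of the dial, rad, growing clockwise seen from above: 0 = home, clicks (detents) at 0.4, 0.8 and 1.2, hard stop at 1.45. A spring always returns it to 0 (about 0.04 N m at home, 0.09 N m at the third click); the clicks add a ripple of about 0.015 N m and never hold it
- dial_grip (a point): on the dial's axis, 78 mm above the desk. The dial: a skirt (62 mm diameter, 4 mm thick) on the case top (56 mm above the desk), and on it an upright bar grip 46 mm long, 14 mm wide, its top 90 mm above the desk, 2 mm below the carton rim. At home the bar lies along the timer's x; the point's x axis runs along the bar and turns with it, white pointer at the +x end
- glue_stick: bystander: glue stick standing near the carton's -x end, 27 mm diameter, 90 mm high, origin at the centre of its underside
- eraser: bystander: eraser lying near the carton's -x end, 21 x 45 x 12 mm, origin at the centre of its underside
- ink_bottle: bystander: square bottle standing near the carton's +x end, 50 x 50 x 73 mm, origin at the centre of its underside
Things that resemble listed ones, but are neither listed nor needed, are in the scene too. Leave any orange look-alike of the timer alone.

How it is judged:
On the way, in this order (a step that is already met when the one before it is completed fails the run):
1. both long flaps folded outward past upright (value of joint each of flap_left, flap_right above 1.9 rad), for 0.2 s.
2. dial past the second click (value of joint dial above 0.9 rad).
3. dial held on the third click (value of joint dial between 1.07 and 1.33 rad and contact force between the fingers and timer above 0.5 N), for 0.5 s.
At the end, for the whole second after the job is handed in: The dial is held still by the fingers on its third click (1.2 rad, within 0.13 rad), both long flaps are folded outward beyond 1.9 rad, and the glue stick, eraser and ink bottle are within 30 mm of where they stood (all of step 1 and all of step 3 and velocity of joint dial between -0.1 and 0.1 rad/s and distance of each of glue_stick, eraser, ink_bottle from where it was at the start of the episode below 0.03 m); the arm keeps its last pose, push and grip.
It fails at once if a thing beside the carton is knocked away or over (distance of any of glue_stick, eraser, ink_bottle from where it was at the start of the episode above 0.03 m or angle between any of glue_stick, ink_bottle's own z axis and vertical above 0.5 rad).
It also fails if it takes over 64 s, if anything falls off the work surface, if the arm or the gripper's body presses on something with over 40 N, if the wrist force passes 120 N, or if a joint passes its speed limit or range.

## Working session

There is one attempt and no reset: what is moved stays moved. The work goes in short steps, Python scripts to look and compute and a tool call to move; the robot and the scene stay as the last step left them, time stands still between calls to the robot, and variables do not carry over. Pictures are saved under pics/ and viewed, and the job is handed in when it is done.

Besides the shell and the picture viewer there is one more tool, called after "Emit:" as name([rows], argument=value, ...), one row to a line, values as JSON. step_arm: Moves the arm, as the interface text tells. Its arguments: {"type":"object","properties":{"motion":{"type":"array","items":{"type":"array","items":{"type":"number"}}}},"required":["motion"]}

```bash
mkdir -p pics; ls; python3 - <<'E'
from bench import monitor, snapshot, get_calibration, search_frame
import cv2
s=monitor.observe(); print(s)
for c in ("scene","top","wrist"):
    im=snapshot(c); cv2.imwrite(f"pics/{c}0.png",im[:,:,::-1]); print(c,get_calibration(c))
for c in ("top","scene"):
  for n in ("carton","timer","dial_grip","flap_left_edge","flap_right_edge","glue_stick","eraser","ink_bottle"):
    try: print(c,n,[(r['conf'],[round(float(v),3) for v in r['point']]) for r in search_frame(n,c)][:3])
    except Exception as e: print(c,n,e)
print(monitor.observe()['t'])
E
```

```text
pics
{'t': 0.0, 'joints': array([-1.27408908e+00,  2.45840135e-01,  1.55899707e+00, -3.45137234e-05,
        1.33870496e+00, -1.74098443e-01]), 'dq': array([-0.00057683,  0.00055415,  0.00061035, -0.00123732, -0.00108397,
       -0.00041833]), 'joint_torque': array([ 1.06837375e-03, -4.29498482e+01, -3.26129937e+01, -1.28420852e-04,
        5.26743461e-03,  9.79952972e-06]), 'tool_pos': array([ 0.29469205, -0.5787916 ,  0.25517272]), 'tool_rot': array([ 9.72419071e-01,  2.33238506e-01, -7.64781159e-05, -9.71895566e-04]), 'wrist_force': array([-0.20599753, -0.08283342,  0.5873753 ]), 'ft_torque': array([-0.0013271 ,  0.00986168, -0.05800923]), 'grip_width': 1.001615634554028}
scene {'fovy': 49.505235884369256, 'cx': 271.7957559370116, 'cy': 202.9392574259397, 'R': array([[ 0.89470451, -0.44632776,  0.01718661],
       [-0.31411826, -0.6561016 , -0.68619269],
       [ 0.31754301,  0.60854106, -0.72721675]]), 't': array([-0.45607234,  0.34870558,  0.64749477])}
top {'fovy': 52.272482103923366, 'cx': 278.3874022155613, 'cy': 204.56024176880874, 'R': array([[ 0.02567222, -0.9995939 , -0.0
[... 750 characters left out ...]
op flap_right_edge [(0.61, [0.512, -0.014, 0.122])]
top glue_stick [(0.62, [0.402, 0.143, 0.085])]
top eraser [(0.8, [0.372, 0.03, 0.013])]
top ink_bottle [(0.74, [0.688, 0.07, 0.056])]
scene carton [(0.78, [0.52, -0.006, 0.079])]
scene timer [(0.88, [0.436, 0.32, 0.054]), (0.79, [0.514, 0.085, 0.059]), (0.67, [0.685, 0.053, 0.051])]
scene dial_grip [(0.95, [0.492, 0.054, 0.085]), (0.61, [0.428, 0.342, 0.061])]
scene flap_left_edge [(0.82, [0.528, 0.114, 0.134])]
scene flap_right_edge [(0.87, [0.51, -0.011, 0.116])]
scene glue_stick [(0.75, [0.397, 0.137, 0.068])]
scene eraser [(0.53, [0.364, 0.016, 0.011]), (0.53, [0.398, 0.134, 0.069])]
scene ink_bottle [(0.96, [0.686, 0.053, 0.051])]
0.95
```

View pics/top0.png

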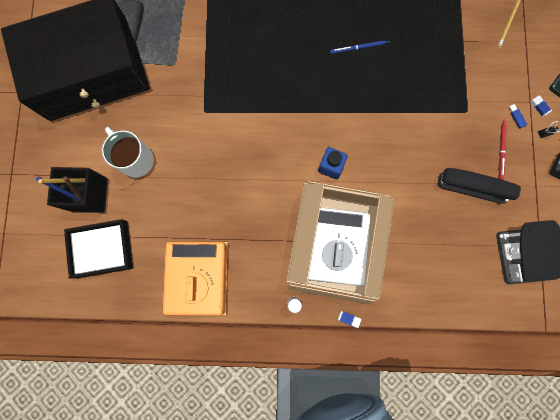

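View pics/scene0.png

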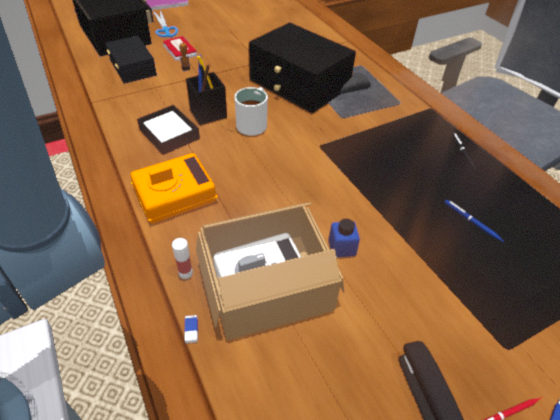

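The white timer in the carton, at top (338,250), is the target. The look-alike is the orange timer at top (195,280) / scene (173,185). I'll leave the orange one and check the choice in a close crop.

```bash
python3 - <<'E'
import cv2
im=cv2.imread("pics/top0.png")[170:330,275:405]
cv2.imwrite("pics/topcrop.png",cv2.resize(im,None,fx=3.7,fy=3.7,interpolation=cv2.INTER_CUBIC))
im=cv2.imread("pics/scene0.png")[195:345,165:370]
cv2.imwrite("pics/scenecrop.png",cv2.resize(im,None,fx=3.7,fy=3.7,interpolation=cv2.INTER_CUBIC))
E
```

```text
(no output)
```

View pics/topcrop.png

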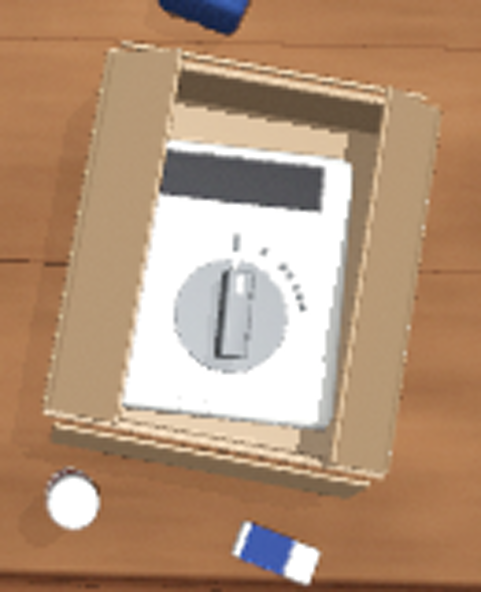

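View pics/scenecrop.png

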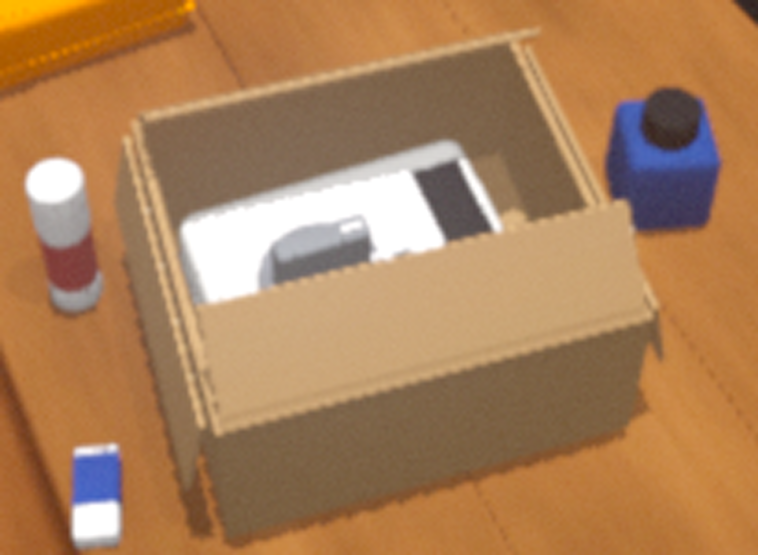

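The crop confirms it: a white case with a grey dial, and the bar pointing at the home stroke. Next I fit the carton pose and flap angles from hand-picked corners.

```bash
cat > h.py <<'E'
import numpy as np
from bench import get_calibration
def proj(cal,X,H=420):
    X=np.atleast_2d(X); f=H/2/np.tan(np.radians(cal['fovy'])/2)
    c=X@np.array(cal['R']).T+np.array(cal['t'])
    return np.c_[cal['cx']+f*c[:,0]/c[:,2],cal['cy']+f*c[:,1]/c[:,2]]
def tow(p,x,y,z):
    c,s=np.cos(p[2]),np.sin(p[2]); return [p[0]+c*x-s*y,p[1]+s*x+c*y,z]
E
cat > fit.py <<'E'
from h import *
from scipy.optimize import least_squares
T,S=get_calibration('top'),get_calibration('scene')
def flap(p,side,a,x,r): # side +1 left
    return tow(p,x,side*(0.088-r*np.cos(a)),0.092+r*np.sin(a))
def tc(u,v): return (275+u/3.7,170+v/3.7)
def sc(u,v): return (165+u/3.7,195+v/3.7)
obs=[('T',1,.096,.055,tc(180,52)),('T',1,-.096,.055,tc(120,413)),('T',1,.096,0,tc(112,48)),('T',1,-.096,0,tc(45,413)),
('T',-1,.096,.055,tc(388,90)),('T',-1,-.096,.055,tc(333,462)),('T',-1,.096,0,tc(440,105)),('T',-1,-.096,0,tc(385,475)),
('S',-1,-.096,0,sc(215,430)),('S',-1,.096,0,sc(655,312)),('S',-1,-.096,.055,sc(197,308)),('S',-1,.096,.055,sc(630,203))]
def res(q):
    r=[]
    for c,s,x,rr,uv in obs:
        r+=list(proj(T if c=='T' else S,flap(q,s,q[3] if s>0 else q[4],x,rr))[0]-uv)
    return r
o=least_squares(res,[.52,.06,-.1,.9,.9],loss='soft_l1'); print(o.x.round(4)); print(np.array(res(o.x)).reshape(-1,2).round(1))
p=o.x
print('dial axis if centred', tow(p,-.02,0,.06), 'proj',proj(T,tow(p,-.02,0,.06)), proj(S,tow(p,-.02,0,.078)))
# timer dial from skirt centre pixel in top at z=.06
f=210/np.tan(np.radians(T['fovy'])/2)
def back(cal,uv,z):
    f=210/np.tan(np.radians(cal['fovy'])/2);R=np.array(cal['R']);d=R.T@np.array([(uv[0]-cal['cx'])/f,(uv[1]-cal['cy'])/f,1]);o=-R.T@np.array(cal['t']);return o+d*(z-o[2])/d[2]
print('skirt',back(T,tc(231,316),.06)); print('bar top',back(T,tc(239,268),.09),back(T,tc(233,356),.09))
print('case R edge',back(T,tc(352,165),.056),back(T,tc(322,425),.056))
for n,uv,z in (('glue top',tc(73,500),.09),('ink',(338,154),.073),('eraser',(349,320),.012)): print(n,back(T,uv,z))
E
python3 fit.py
```

```text
[ 0.5259  0.0527 -0.1561  0.8948  0.8934]
[[ 0.7 -1.6]
 [-0.4  2.4]
 [ 0.   1. ]
 [ 1.  -1.5]
 [ 0.7 -1.9]
 [ 0.2 -0. ]
 [-0.9  1.1]
 [-0.1 -1.4]
 [ 1.6  0.3]
 [-2.5  1.5]
 [-0.5 -0.5]
 [-0.9 -1.2]]
dial axis if centred [np.float64(0.5061116921467962), np.float64(0.055781586444801974), 0.06] proj [[337.61908235 250.20269042]] [[256.24965613 260.700324  ]]
skirt [0.49566315 0.0561134  0.06      ]
bar top [0.51973432 0.05570773 0.09      ] [0.47363157 0.05868478 0.09      ]
case R edge [ 0.58077313 -0.01101959  0.056     ] [0.43846071 0.00624031 0.056     ]
glue top [0.39779606 0.14096566 0.09      ]
ink [0.70279938 0.05743199 0.073     ]
eraser [0.3648895  0.02563984 0.012     ]
```

Emit:
step_arm([
  [1.4,3.12,0,0,0,7.1,8.5],
  [2.8,6.24,0,0,0,14.2,8.5],
  [4.2,9.36,0,0,0,21.3,8.5],
  [5.6,12.48,0,0,0,28.4,8.5],
  [7,15.6,0,0,0,35.5,8.5],
  [8.4,18.72,0,0,0,42.6,8.5],
  [9.8,21.84,0,0,0,49.7,8.5],
  [11.2,24.96,0,0,0,56.8,8.5],
  [12.6,28.08,0,0,0,63.9,8.5],
  [14,31.2,0,0,0,71,8.5],
  [15.4,34.32,0,0,0,78.1,8.5],
  [16.8,37.44,0,0,0,85.2,8.5],
  [18.2,40.56,0,0,0,92.3,8.5],
  [19.6,43.68,0,0,0,99.4,8.5],
  [21,46.8,0,0,0,106.5,8.5],
  [22.4,49.92,0,0,0,113.6,8.5],
  [23.8,53.04,0,0,0,120.7,8.5],
  [25.2,56.16,0,0,0,127.8,8.5],
  [26.6,59.28,0,0,0,134.9,8.5],
  [28,62.4,0,0,0,142,8.5],
])

```text
t: 2.62
tool_pos: [0.5753, 0.0464, 0.2565]
tool_rot: [0.093, 0.996, -0.0, 0.0]
wrist_force: [0.4, -0.1, 0.6]
grip_width: 0.997
```

```bash
python3 - <<'E'
from bench import monitor, snapshot, get_calibration, search_frame
import cv2,json,numpy as np
s=monitor.observe(); print(s['t'],s['tool_pos'],s['tool_rot'],s['joints'])
c=get_calibration('wrist'); json.dump({k:np.array(v).tolist() for k,v in c.items()},open('w1.json','w'))
cv2.imwrite("pics/w1.png",snapshot('wrist')[:,:,::-1])
E
```

```text
2.6167 [0.5753224  0.04644558 0.25647476] [ 9.29064904e-02  9.95674809e-01 -6.30826654e-05  2.33962666e-04] [-1.15739008e-01  7.59633496e-02  1.74773182e+00 -1.19322177e-04
  1.31742682e+00 -1.50042411e+00]
```

View pics/w1.png

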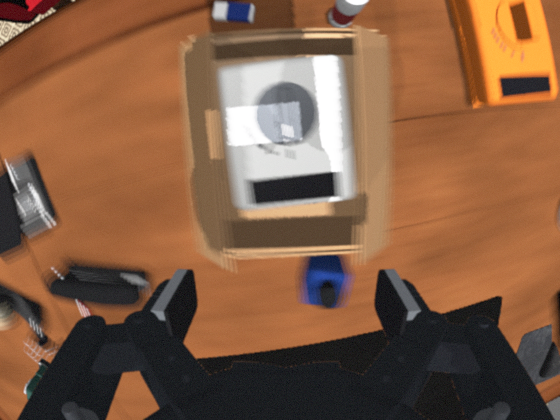

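The picture is blurred because the arm was still settling. It shows the carton at (285,145) and the dial at about (285,115). I'll retake it.

```bash
python3 - <<'E'
from bench import monitor, snapshot, get_calibration, search_frame
import cv2,json,numpy as np
snapshot('wrist')
s=monitor.observe(); print(s['t'],s['tool_pos'],s['tool_rot'],s['joints'])
c=get_calibration('wrist'); json.dump({k:np.array(v).tolist() for k,v in c.items()},open('w1.json','w'))
im=snapshot('wrist')[:,:,::-1];cv2.imwrite("pics/w2.png",im)
cv2.imwrite("pics/w2c.png",cv2.resize(im[20:270,170:410],None,fx=2.4,fy=2.4,interpolation=cv2.INTER_CUBIC))
print([(r['conf'],r['point']) for r in search_frame('dial_grip','wrist')])
E
```

```text
2.7167 [0.57580443 0.04846184 0.25640181] [9.24604909e-02 9.95716188e-01 4.87029451e-04 3.05763434e-04] [-1.12551306e-01  7.73762304e-02  1.74637069e+00  1.01863512e-03
  1.31725389e+00 -1.49841734e+00]
[(0.77, [0.4962, 0.0585, 0.0591]), (0.64, [0.4262, 0.3391, 0.0603])]
```

View pics/w2c.png

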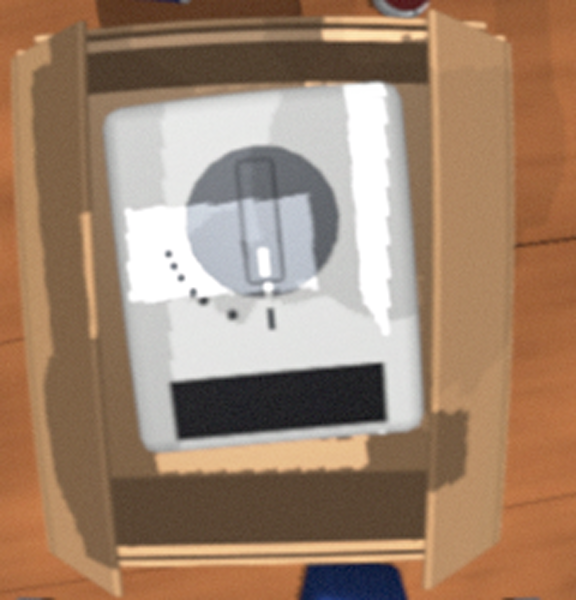

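```bash
cat >> h.py <<'E'
import json
def wback(c,uv,z):
    f=210/np.tan(np.radians(c['fovy'])/2); d=np.array(uv)-[c['cx'],c['cy']]; r=np.hypot(*d); th=r/f
    v=np.array([*(d/r*np.sin(th)),np.cos(th)]); R=np.array(c['R']); d=R.T@v; o=-R.T@np.array(c['t']); return o+d*(z-o[2])/d[2]
def wproj(c,X):
    f=210/np.tan(np.radians(c['fovy'])/2); p=np.array(c['R'])@np.array(X)+np.array(c['t']); th=np.arctan2(np.hypot(p[0],p[1]),p[2]); return np.array([c['cx'],c['cy']])+f*th*p[:2]/np.hypot(p[0],p[1])
E
python3 - <<'E'
from h import *
c=json.load(open('w1.json'))
P=lambda u,v,z: wback(c,(170+u/2.4,20+v/2.4),z)
for n,a in dict(skirt=(263,221,.06),stroke=(271,319,.056),b0=(253,160,.09),b1=(267,281,.09),caseRt=(398,95,.056),caseRb=(420,425,.056),caseLt=(108,125,.056),caseLb=(148,445,.056),LfreeT=(437,15,.135),LfreeB=(430,585,.135),hingeT=(505,40,.092),hB=(498,540,.092)).items(): print(n,P(*a).round(4))
E
```

```text
skirt [0.4977 0.0577 0.06  ]
stroke [0.5377 0.0534 0.056 ]
b0 [0.4753 0.0589 0.09  ]
b1 [0.5197 0.0556 0.09  ]
caseRt [0.4555 0.1207 0.056 ]
caseRb [0.5933 0.1074 0.056 ]
caseLt [0.4453 0.0037 0.056 ]
caseLb [ 0.5806 -0.0084  0.056 ]
LfreeT [0.4425 0.1234 0.135 ]
LfreeB [0.6275 0.0928 0.135 ]
hingeT [0.4442 0.1579 0.092 ]
hB [0.6361 0.1282 0.092 ]
```

Emit:
step_arm([
  [0,0,0,0,0,0,0],
  [0,0,-2.5,0,0,1,0],
  [0,0,-5,0,0,2,0],
  [0,0,-7.5,0,0,2,0],
  [0,0,-10,0,0,2,0],
  [0,0,-12.5,0,0,2,0],
  [0.2,1,-12.5,0,0,2,0],
  [0.4,2,-12.5,0,0,2,0],
  [0.5,3,-12.5,0,0,2,0],
  [0.6,3.7,-12.4,0,0,2,0],
  [0.7,4.4,-12.2,0,0,2,0],
  [0.7,4.4,-12.2,0,0,2,0],
])

```text
t: 3.82
tool_pos: [0.5831, 0.0902, 0.1365]
tool_rot: [0.078, 0.997, 0.0, 0.002]
wrist_force: [0.2, 0.6, -0.4]
grip_width: 0.003
```

```bash
python3 - <<'E'
from bench import snapshot,monitor
import cv2
im=snapshot('scene')[150:360,150:390,::-1];cv2.imwrite("pics/s2.png",cv2.resize(im,None,fx=2.5,fy=2.5))
print(monitor.observe()['wrist_force'])
E
```

```text
[ 0.26168088  0.07982164 -1.26688045]
```

View pics/s2.png

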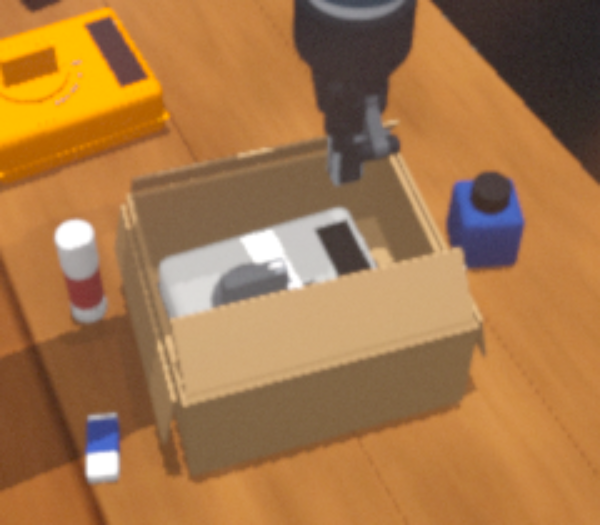

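The fingertips, at about (345,180), have reached the left flap's inner face with little force. I'll keep pushing up and outward.

Emit:
step_arm([
  [0.1,0.6,0.2,0,0,0,0],
  [0.2,1.2,0.4,0,0,0,0],
  [0.3,1.8,0.6,0,0,0,0],
  [0.4,2.4,0.8,0,0,0,0],
  [0.5,3,1,0,0,0,0],
  [0.6,3.6,1,0,0,0,0],
  [0.7,4.2,1,0,0,0,0],
  [0.8,4.8,1,0,0,0,0],
  [0.9,5.4,1,0,0,0,0],
  [1,6,1,0,0,0,0],
  [1.1,6.6,1,0,0,0,0],
  [1.1,7,1,0,0,0,0],
  [1.1,7,1,0,0,0,0],
])

```text
t: 4.95
tool_pos: [0.5929, 0.1596, 0.1443]
tool_rot: [0.078, 0.997, 0.0, 0.0]
wrist_force: [0.2, -0.2, -0.3]
grip_width: 0.003
```

```bash
python3 - <<'E'
from bench import snapshot,monitor
import cv2
im=snapshot('scene')[150:360,150:390,::-1];cv2.imwrite("pics/s3.png",cv2.resize(im,None,fx=2.5,fy=2.5))
print(monitor.observe()['wrist_force'])
E
```

```text
[ 0.28053802 -0.05418004  0.13714703]
```

View pics/s3.png

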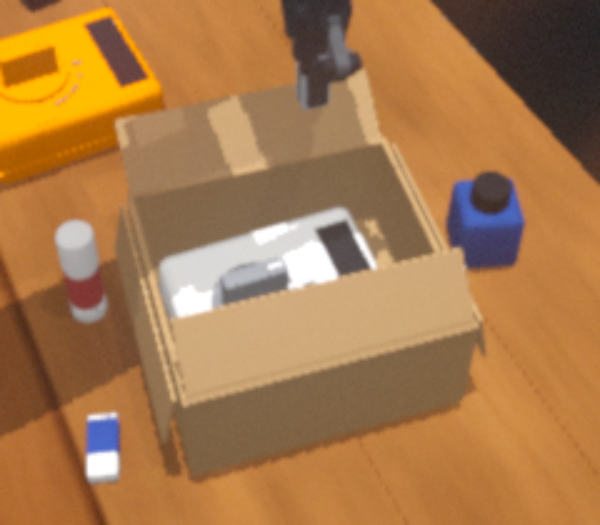

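```bash
cat > ang.py <<'E'
from fit import *
def angle(side,pts,cal=S):
    g=lambda a: np.concatenate([proj(cal,flap(p,side,a[0],x,.055))[0]-uv for x,uv in pts])
    o=least_squares(g,[2.2]); return o.x,o.fun.round(1)
E
python3 - <<'E' | tail -1
from ang import *
print(angle(1,[(-.096,(198,198)),(.096,(296.5,179))]))
E
```

```text
(array([2.18354015]), array([-2.3,  0.2,  1.5, -2.1]))
```

Emit:
step_arm([
  [0.1,0.5,-0.4,0,0,0,0],
  [0.2,1,-0.8,0,0,0,0],
  [0.2,1.2,-0.8,0,0,0,0],
  [0.2,1.2,-0.8,0,0,0,0],
  [0.1,0.5,1.5,0,0,0,0],
  [-0.4,-2.5,2,0,0,0,0],
  [-0.9,-5.5,2,0,0,0,0],
  [-1.3,-8.5,1,0,0,0,0],
  [-1.8,-11.5,-0.5,0,0,0,0],
  [-2,-13,-1.2,0,0,0,0],
  [-2.3,-14.5,-1.2,0,0,0,0],
  [-2.4,-15.5,-1.2,0,0,0,0],
  [-2.5,-16.1,-1,0,0,0,0],
  [-2.6,-16.7,-0.8,0,0,0,0],
  [-2.6,-16.7,-0.8,0,0,0,0],
])

```text
t: 6.25
tool_pos: [0.5675, -0.0089, 0.1373]
tool_rot: [0.079, 0.997, -0.0, 0.001]
wrist_force: [-0.5, 0.6, -0.4]
grip_width: -0.001
```

```bash
python3 - <<'E'
from bench import snapshot,monitor
import cv2
im=snapshot('scene')[150:360,150:390,::-1];cv2.imwrite("pics/s4.png",cv2.resize(im,None,fx=2.5,fy=2.5))
print(monitor.observe()['wrist_force'])
E
```

```text
[0.03178221 0.59689036 0.35253858]
```

View pics/s4.png

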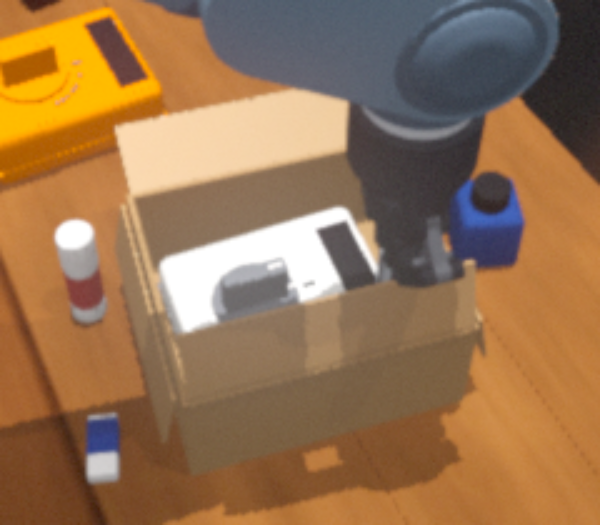

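Emit:
step_arm([
  [-0.1,-0.6,0.2,0,0,0,0],
  [-0.2,-1.2,0.4,0,0,0,0],
  [-0.3,-1.8,0.6,0,0,0,0],
  [-0.4,-2.4,0.8,0,0,0,0],
  [-0.5,-3,0.8,0,0,0,0],
  [-0.6,-3.6,0.8,0,0,0,0],
  [-0.7,-4.2,0.8,0,0,0,0],
  [-0.8,-4.8,0.8,0,0,0,0],
  [-0.9,-5.4,0.8,0,0,0,0],
  [-1,-6,0.6,0,0,0,0],
  [-1.1,-6.6,0.3,0,0,0,0],
  [-1.1,-7.2,0,0,0,0,0],
  [-1.1,-7.5,0,0,0,0,0],
  [-1.1,-7.5,0,0,0,0,0],
  [-1,-6.5,2,0,0,0,0],
  [-0.7,-5,5,0,0,0,0],
  [-0.4,-2.5,8,0,0,0,0],
  [0,0,10,0,0,0,4],
  [0,1,12,0,0,0,5],
  [0,1,12,0,0,0,5],
])

```text
t: 7.97
tool_pos: [0.5691, 0.0035, 0.2616]
tool_rot: [0.077, 0.997, -0.0, 0.004]
wrist_force: [0.6, 0.3, -0.1]
grip_width: 0.422
```

```bash
python3 - <<'E'
from bench import snapshot,monitor,get_calibration
import cv2,json,numpy as np
print(monitor.observe()['wrist_force'],monitor.observe()['tool_pos'])
im=snapshot('scene')[150:360,150:390,::-1];cv2.imwrite("pics/s5.png",cv2.resize(im,None,fx=2.5,fy=2.5))
c=get_calibration('wrist'); json.dump({k:np.array(v).tolist() for k,v in c.items()},open('w3.json','w'))
im=snapshot('wrist')[:,:,::-1];cv2.imwrite("pics/w3.png",im)
cv2.imwrite("pics/t3.png",snapshot('top')[:,:,::-1])
E
```

```text
[ 0.63188308  0.31714768 -0.14315366] [0.56913398 0.0035084  0.26161241]
```

View pics/s5.png

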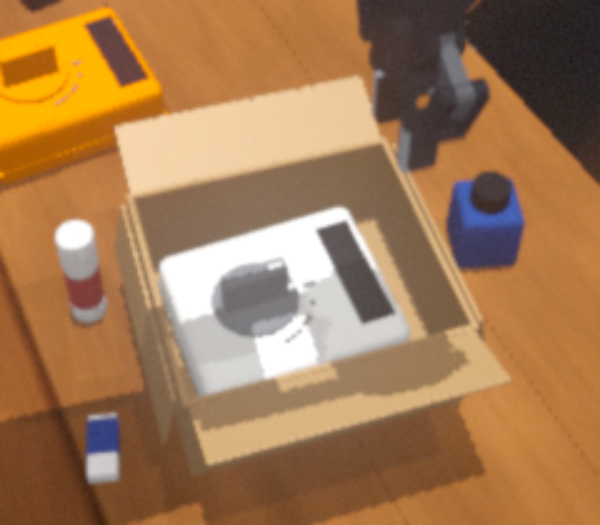

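View pics/w3.png

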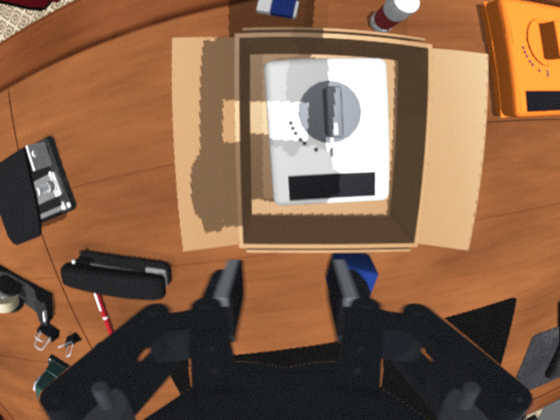

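```bash
python3 - <<'E' | tail -12
from ang import *
import cv2
c=json.load(open('w3.json'))
print()
for s,pts in ((1,[(-.096,(487,53)),(.096,(470,250))]),(-1,[(-.096,(172,38)),(.096,(183,250))])):
    o=least_squares(lambda a: np.concatenate([wproj(c,flap(p,s,a[0],x,.055))-uv for x,uv in pts]),[2.2]); print(o.x,o.fun.round(1))
print('scene',angle(1,[(-.096,(150+117/2.5,150+127/2.5)),(.096,(150+362/2.5,150+78/2.5))]),angle(-1,[(-.096,(150+200/2.5,150+472/2.5)),(.096,(150+508/2.5,150+380/2.5))]))
for x in (-.096,.096): print(wproj(c,flap(p,1,0,x,0)),wproj(c,flap(p,-1,0,x,0)))
im=cv2.imread('pics/w3.png')[45:215,255:400]; cv2.imwrite('pics/w3c.png',cv2.resize(im,None,fx=3.5,fy=3.5,interpolation=cv2.INTER_CUBIC))
im=cv2.imread('pics/t3.png')[180:320,270:410]; cv2.imwrite('pics/t3c.png',cv2.resize(im,None,fx=4,fy=4,interpolation=cv2.INTER_CUBIC))
E
```

```text
skirt [0.49566315 0.0561134  0.06      ]
bar top [0.51973432 0.05570773 0.09      ] [0.47363157 0.05868478 0.09      ]
case R edge [ 0.58077313 -0.01101959  0.056     ] [0.43846071 0.00624031 0.056     ]
glue top [0.39779606 0.14096566 0.09      ]
ink [0.70279938 0.05743199 0.073     ]
eraser [0.3648895  0.02563984 0.012     ]

[2.75073682] [-0.4 -0.4 -2.6  0.8]
[2.903727] [-2.2  1.5 -1.5 -0. ]
scene (array([2.04379318]), array([-0.6, -1.6,  4.5, -3.5])) (array([2.85978315]), array([ 2.7, -1.5,  1.3,  1.1]))
[429.14396428  46.82985326] [233.27205085  37.18429407]
[415.51344678 244.13378751] [238.42700674 245.4966713 ]
```

View pics/w3c.png

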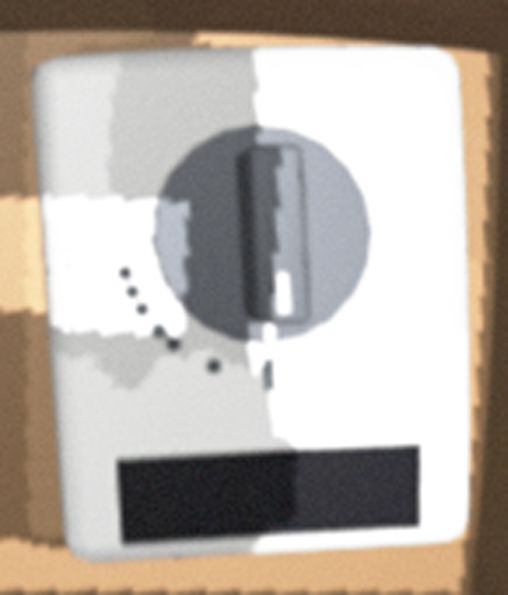

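View pics/t3c.png

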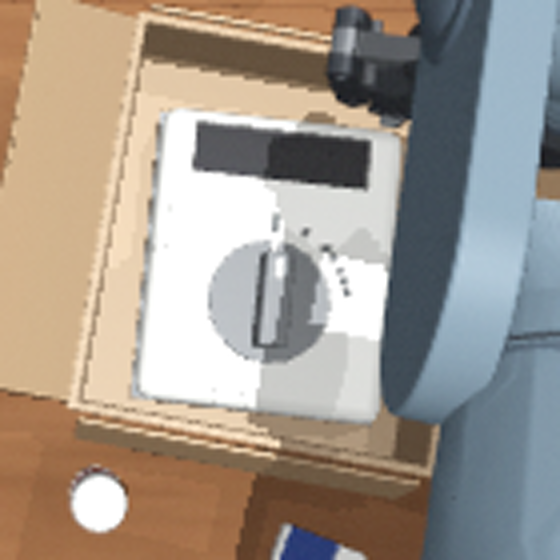

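```bash
python3 - <<'E'
import cv2
im=cv2.imread('pics/t3.png')[160:300,255:395]; cv2.imwrite('pics/t3d.png',cv2.resize(im,None,fx=4,fy=4,interpolation=cv2.INTER_CUBIC))
E
python3 - <<'E' | tail -4
from ang import *
for a in (1.9,2.1,2.3,2.5,2.7): print(a,[proj(T,flap(p,1,a,x,.055))[0].round(1) for x in (-.096,.096)],[proj(S,flap(p,1,a,x,.055))[0].round(1) for x in (-.096,.096)])
E
```

```text
2.1 [array([273.4, 277.8]), array([292. , 176.2])] [array([195.9, 198.7]), array([298.8, 177.3])]
2.3 [array([268.8, 276.8]), array([287.4, 176.2])] [array([195.4, 197.8]), array([297. , 176.6])]
2.5 [array([265., 276.]), array([283.5, 176.4])] [array([195. , 198.1]), array([295.4, 177.2])]
2.7 [array([262.2, 275.4]), array([280.7, 177. ])] [array([195. , 199.5]), array([294.1, 178.8])]
```

View pics/t3d.png

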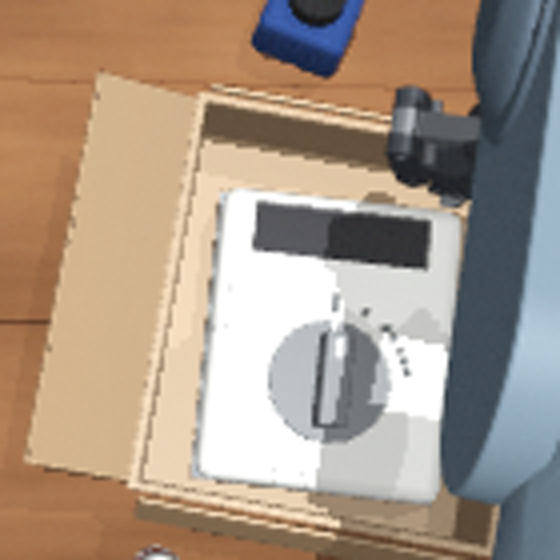

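```bash
python3 - <<'E' | tail -9
from ang import *
print()
c=json.load(open('w3.json'))
P=lambda u,v,z: wback(c,(255+u/3.5,45+v/3.5),z).round(4)
print('skirt w',P(263,233,.06),'top',back(T,(255+330/4,160+381/4),.06).round(4))
print('display edge',P(118,460,.056),P(418,447,.056)); print('stroke',P(267,378,.056))
print('pips3 mid',P(132,291,.056),'pip1',P(213,366,.056))
print('bar right edge',P(303,147,.09),P(309,320,.09))
print('case bottom edges L',P(35,80,.056),P(68,540,.056),'R',P(458,70,.056),P(467,520,.056))
E
```

```text
ink [0.70279938 0.05743199 0.073     ]
eraser [0.3648895  0.02563984 0.012     ]

skirt w [0.4971 0.0572 0.06  ] top [0.496 0.056 0.06 ]
display edge [0.5555 0.0078 0.056 ] [0.5643 0.0954 0.056 ]
stroke [0.5382 0.0533 0.056 ]
pips3 mid [0.5083 0.0191 0.056 ] pip1 [0.5327 0.0385 0.056 ]
bar right edge [0.4762 0.0664 0.09  ] [0.52   0.0619 0.09  ]
case bottom edges L [0.445  0.0019 0.056 ] [ 0.5768 -0.0102  0.056 ] R [0.4562 0.1209 0.056 ] [0.5886 0.1089 0.056 ]
```

Emit:
step_arm([
  [-2,1.5,0,0,0,1,4.5],
  [-4,3,0,0,0,2,4.5],
  [-6,4.5,-1,0,0,3,4.5],
  [-7,5.5,-3,0,0,3.4,4.5],
  [-7,5.5,-6,0,0,3.4,4.5],
  [-7,5.5,-9,0,0,3.4,4.5],
  [-7,5.5,-11,0,0,3.4,4.5],
  [-7,5.5,-11,0,0,3.4,4.5],
  [-7,5.5,-11,0,0,3.4,4.5],
])

```text
t: 8.87
tool_pos: [0.4953, 0.0562, 0.1442]
tool_rot: [0.05, 0.999, 0.0, -0.003]
wrist_force: [0.0, 0.6, 0.6]
grip_width: 0.526
```

```bash
python3 - <<'E'
from bench import snapshot,monitor,get_calibration
from h import *
import cv2
snapshot('wrist');s=monitor.observe();print(s['t'],s['tool_pos'],s['tool_rot'],s['joints'],s['wrist_force'])
c=get_calibration('wrist'); json.dump({k:np.array(v).tolist() for k,v in c.items()},open('w4.json','w'))
im=snapshot('wrist')[:,:,::-1];cv2.imwrite("pics/w4.png",im)
for P in ((.497,.057,.09),(.52,.0547,.09),(.474,.0593,.09)): print(wproj(c,P))
E
```

```text
8.9167 [0.4966996  0.05615832 0.14602453] [ 4.95546716e-02  9.98771222e-01  2.05550771e-06 -6.16895775e-04] [-1.14590454e-01  2.62780062e-02  2.01726040e+00 -8.53722436e-05
  1.09928570e+00 -1.58619798e+00] [ 0.79156156 -0.67094927  0.47578711]
[286.54318071 249.70647477]
[286.48509431 284.0029056 ]
[286.59761025 211.89300369]
```

View pics/w4.png

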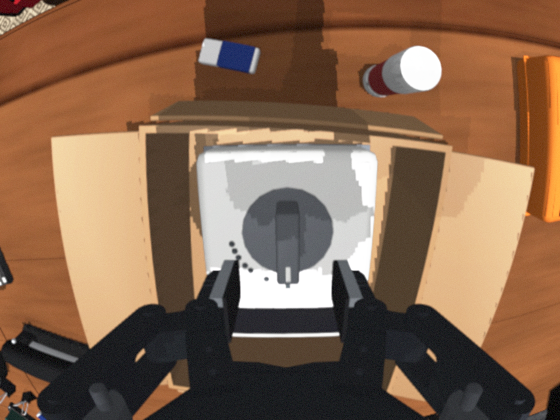

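The bar, at (287,240), is vertical in the image and centred between the pads, and it matches the predicted axis. I'll descend and grip.

Emit:
step_arm([
  [0,0.1,-2,0,0,0,4.5],
  [0,0.1,-4,0,0,0,4.5],
  [0,0.1,-5.5,0,0,0,4.5],
  [0,0.1,-5.5,0,0,0,4.5],
  [0,0.1,-5.5,0,0,0,3],
  [0,0.1,-5.5,0,0,0,1],
  [0,0.1,-5.5,0,0,0,0],
  [0,0.1,-5.5,0,0,0,0],
  [0,0.1,-5.5,0,0,0,0],
  [0,0.1,-5.5,0,0,0,0],
])

```text
t: 9.8
tool_pos: [0.4983, 0.0572, 0.0935]
tool_rot: [0.049, 0.999, -0.001, 0.002]
wrist_force: [-1.5, -1.3, 6.8]
grip_width: 0.15
```

```bash
python3 - <<'E'
from bench import snapshot,monitor
import cv2
s=monitor.observe();print(s['t'],s['tool_pos'],s['tool_rot'],s['wrist_force'],s['ft_torque'],s['grip_width'])
cv2.imwrite("pics/w5.png",snapshot('wrist')[:,:,::-1])
E
```

```text
9.8 [0.49833772 0.05720972 0.09346632] [ 4.88951950e-02  9.98802328e-01 -5.16914967e-04  1.70369434e-03] [-1.5276609  -1.30645578  6.82270941] [-0.35075936  0.29856509  0.05391876] 0.1502866051366661
```

View pics/w5.png

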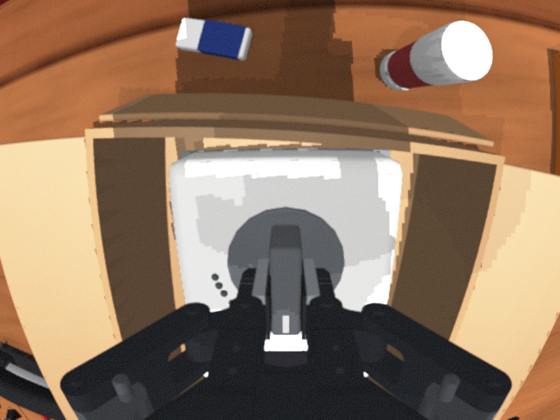

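Emit:
step_arm([
  [0,0,0.1,0,0,-4,0],
  [0,0,0.2,0,0,-9,0],
  [0,0,0.2,0,0,-14,0],
  [0,0,0.2,0,0,-19,0],
  [0,0,0.2,0,0,-24,0],
  [0,0,0.2,0,0,-29,0],
  [0,0,0.2,0,0,-34,0],
  [0,0,0.2,0,0,-34,0],
])

```text
t: 10.52
tool_pos: [0.4981, 0.0568, 0.0936]
tool_rot: [0.34, 0.94, -0.0, 0.002]
wrist_force: [5.8, -4.4, -7.4]
grip_width: 0.15
```

```bash
python3 - <<'E'
from bench import snapshot,monitor
import cv2
s=monitor.observe();print(s['t'],s['tool_pos'],s['tool_rot'],s['wrist_force'],s['ft_torque'],s['grip_width'])
cv2.imwrite("pics/w6.png",snapshot('wrist')[:,:,::-1])
E
```

```text
10.5167 [0.49805145 0.0568372  0.09356122] [ 3.40212351e-01  9.40345928e-01 -1.95945382e-04  2.24790733e-03] [ 5.81591502 -4.4197928  -7.35148409] [-0.67650071 -0.89910691  0.02815746] 0.15008834554495853
```

View pics/w6.png

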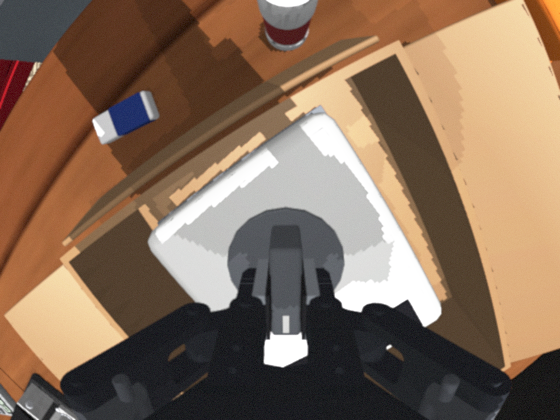

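The bar turns with the fingers and the forces are small. I'll go on to 1.2 rad in total.

Emit:
step_arm([
  [0,0,0,0,0,-4,0],
  [0,0,-0.1,0,0,-9,0],
  [0,0,-0.1,0,0,-14,0],
  [0,0,-0.1,0,0,-19,0],
  [0,0,-0.1,0,0,-24,0],
  [0,0,-0.1,0,0,-29,0],
  [0,0,-0.1,0,0,-33,0],
  [0,0,-0.1,0,0,-35,0],
  [0,0,-0.1,0,0,-35,0],
  [0,0,-0.1,0,0,-35,0],
  [0,0,-0.1,0,0,-35,0],
  [0,0,-0.1,0,0,-35,0],
])

```text
t: 11.57
tool_pos: [0.4978, 0.0566, 0.0935]
tool_rot: [0.606, 0.796, -0.0, 0.002]
wrist_force: [-1.0, -4.4, 0.5]
grip_width: 0.148
```

```bash
python3 - <<'E'
from bench import snapshot,monitor
import cv2,numpy as np
s=monitor.observe();q=s['tool_rot'];print(s['t'],s['tool_pos'],q,s['wrist_force'],s['ft_torque'],s['grip_width'],'dial~',2*(1.5212-np.arctan2(q[1],q[0])),s['joints'])
cv2.imwrite("pics/w7.png",snapshot('wrist')[:,:,::-1])
cv2.imwrite("pics/t7.png",cv2.resize(snapshot('top')[160:330,250:420,::-1],None,fx=3.5,fy=3.5))
cv2.imwrite("pics/s7.png",cv2.resize(snapshot('scene')[150:360,150:390,::-1],None,fx=2.5,fy=2.5))
E
```

```text
11.5667 [0.49780614 0.05660835 0.09348213] [ 6.05850262e-01  7.95576784e-01 -3.10029876e-04  1.71601842e-03] [-1.0349827  -4.43288149  0.45390238] [-0.91683514  0.0945126   0.09721693] 0.14816965583168237 dial~ 1.2024779964299646 [-0.112375    0.11648033  2.03587511 -0.00274805  0.98661052 -0.37998808]
```

View pics/w7.png

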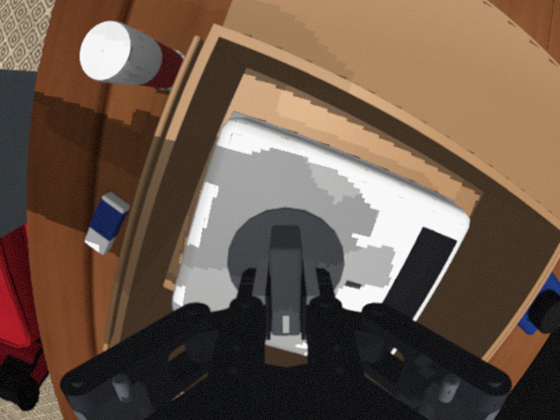

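View pics/s7.png

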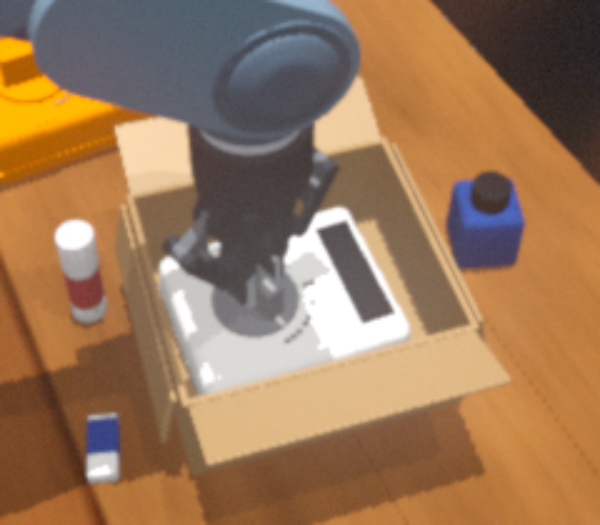

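View pics/t7.png

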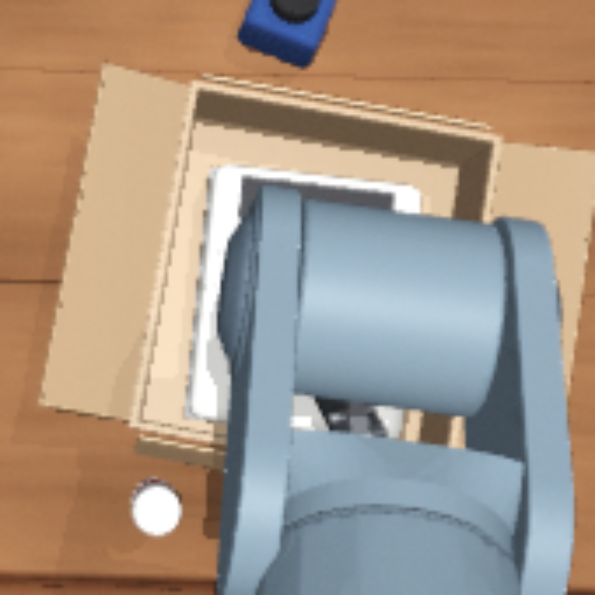

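Emit:
step_arm([
  [0,0,0,0,0,0,0],
  [0,0,0,0,0,0,0],
  [0,0,0,0,0,0,0],
  [0,0,0,0,0,0,0],
  [0,0,0,0,0,0,0],
  [0,0,0,0,0,0,0],
  [0,0,0,0,0,0,0],
  [0,0,0,0,0,0,0],
])

```text
t: 12.38
tool_pos: [0.4978, 0.0566, 0.0935]
tool_rot: [0.606, 0.796, -0.0, 0.002]
wrist_force: [-0.2, -5.0, 0.4]
grip_width: 0.15
```

```bash
python3 - <<'E'
from bench import snapshot,monitor,finish_job
import numpy as np,cv2
s=monitor.observe();q=s['tool_rot'];print(s['t'],s['wrist_force'],s['ft_torque'],s['grip_width'],'dial~',2*(1.5212-np.arctan2(q[1],q[0])))
print(finish_job())
E
```

```text
12.3833 [-0.20197428 -4.98139045  0.43753407] [-0.90173383  0.05637943  0.03905686] 0.14952535255527066 dial~ 1.2024239271586243
the job is handed in; nothing more can be done
None
```

I folded both long flaps outward with the closed fingers. I then gripped the dial bar of the white timer, turned it about 1.20 rad clockwise to the third click, and handed the job in at 12.4 s with the gripper still holding it.

- **Dial:** 1.20 rad is inferred from how far the gripper turned, with about 0.02 rad of uncertainty from the timer's estimated heading. The wrist picture shows the bar still square between the fingers, and the reading held steady for another 0.7 s. Wrist force stayed small (about 5 N), and the opening matches the 14 mm bar.
- **Flaps:** after folding, I measured about 2.75 rad on the left from the wrist and top pictures, and about 2.8 rad (near its stop) on the right. My scene-camera fit for the left flap disagreed at 2.04 rad, but that view barely responds to the angle. All readings are above 1.9 rad.
- **Bystanders:** in the pictures taken before the final hold, the glue stick, eraser and ink bottle stood where they were. The orange look-alike timer was not touched.

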